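# Uncover and flatten the sharpening stone

### The job

Take the wooden cover off the sharpening stone's case without forcing it: lift its end by the pull so that it passes over the stop lip, slide it out of its grooves and stand it on the worktop clear of the case, right way up. Then flatten the stone with the flattening block: set the block lengthwise on the stone at the lip end, and in one unbroken stroke, flat and with a steady pressure of about 10 N, rub it to the other end of the stone and back to the lip end, reaching each end of the stone. Finally stand the block on the worktop, sole down and clear of the case, and leave the mug, the pepper mill and the scissors where they are.

Things in the scene. Friction and masses are not known exactly. Their poses are not given: they have to be found in the camera images.
- stone_top (a point): Centre of the top face of the sharpening stone, a grey-brown slab 200 x 60 mm lying in a wooden case 230 x 100 mm. x runs along the stone towards the lip end, y across, z up. Its top is 46 mm above the worktop and above all of the case (sides 32, board at the -x end 42 mm). Case and stone stand on soft rubber feet: pressed, they sink straight down, 1 mm per 3 N, at most 7 mm.
- lip (a point): Top middle of the stop lip, a wooden ridge 4 mm high and 91 mm long across the open +x end of the case, just in front of the shut cover; same axes as stone_top. The side grooves in which the cover runs are 11.5 mm high, and roofed over only along the 100 mm of the case farthest from the lip. The case does not move sideways.
- lid_pull (a point): Centre of the pull on the cover: a dark wooden bar 52 mm long (x), 16 mm wide (y), 28 mm high, on the cover's flat top (14 mm below this point; 59 mm above the worktop while shut). x points to the cover's closed end, 37 mm on: the way it slides out. The pull must rise 4 to 8 mm for the end to pass the lip; the grooves stop it at about 10 mm.
- lid_middle (a point): Middle of the loose wooden cover, half-way up, 70 mm behind and 36.5 mm below the pull; same axes. A channel 214 mm long (x), 74 mm wide, 88 mm over the 6 mm thick flanges at its foot, 45 mm high, 0.13 to 0.25 kg, open below and at -x. Slid 100 mm its flanges leave the roofed grooves; slid 225 mm it is clear of the case. On the worktop this point is 22.5 mm high.
- block_grip (a point): Middle of the grip of the flattening block: a light grey abrasive sole 80 mm long (x), 58 mm wide (y), 17 mm thick, and on it a darker grey plastic grip 70 mm long, 36 to 40 mm wide (y), from 17 to 58 mm above the underside. This point is 37 mm above the underside. 0.2 to 0.4 kg; stands on its sole. z up.
- block_sole (a point): Centre of the underside of the flattening block, 37 mm below block_grip, same axes. When the sole's end is level with the stone's end, this point is 60 mm from the stone's centre; it may go up to 20 mm farther.
- mug: White mug, 83 mm across, 116 mm with its handle, 94 mm high, a bystander; origin at the centre of its foot.
- mill: Brown wooden pepper mill, 58 mm across, 170 mm high, a bystander; origin at the centre of its foot.
- scissors: Blue-handled scissors, 87 x 199 mm, 9 mm thick, lying flat, a bystander; origin at the middle of the underside.
Things that resemble listed ones, but are neither listed nor needed, are in the scene too. Leave any blue look-alike of the part that bears block_grip alone.

How it is judged (in metres and radians):
On the way, in this order (a step that is already met when the one before it is completed fails the run):
1. the cover stands on the worktop, clear of the case and upright (height (world z) of lid_middle below 0.0275 m and angle between lid_middle's own z axis and vertical below 0.08 rad and linear speed of lid below 0.02 m/s and (x of lid_middle in the frame of stone_top above 0.212 m or x of lid_middle in the frame of stone_top below -0.212 m or y of lid_middle in the frame of stone_top above 0.092 m or y of lid_middle in the frame of stone_top below -0.092 m)), for 0.2 s.
2. the block is pressed flat on the stone with 6 to 25 N at the lip end (within 9 mm of the stone's end, or over it) (x of block_sole in the frame of stone_top above 0.051 m and y of block_sole in the frame of stone_top between -0.012 and 0.012 m and z of block_sole in the frame of stone_top below 0.003 m and angle between the x axis of block_sole and the x axis of stone_top, either way round below 0.15 rad and angle between the z axis of block_sole and the z axis of stone_top, either way round below 0.08 rad and contact force between block and case between 6 and 25 N), for 0.1 s.
3. the block passes the stone's middle, flat, pressed with 6 to 25 N (x of block_sole in the frame of stone_top between -0.02 and 0.02 m and y of block_sole in the frame of stone_top between -0.012 and 0.012 m and z of block_sole in the frame of stone_top below 0.003 m and angle between the x axis of block_sole and the x axis of stone_top, either way round below 0.15 rad and angle between the z axis of block_sole and the z axis of stone_top, either way round below 0.08 rad and contact force between block and case between 6 and 25 N), for 0.1 s.
4. the block reaches the other end (within 9 mm of the stone's end, or over it), flat, pressed with 6 to 25 N (x of block_sole in the frame of stone_top below -0.051 m and y of block_sole in the frame of stone_top between -0.012 and 0.012 m and z of block_sole in the frame of stone_top below 0.003 m and angle between the x axis of block_sole and the x axis of stone_top, either way round below 0.15 rad and angle between the z axis of block_sole and the z axis of stone_top, either way round below 0.08 rad and contact force between block and case between 6 and 25 N), for 0.1 s.
5. on the way back it passes the middle, flat, pressed with 6 to 25 N (all of step 3), for 0.1 s.
6. back at the lip end, flat, pressed with 6 to 25 N (all of step 2), for 0.1 s.
At the end, for the whole second after the job is handed in: The cover stands upright (within 0.08 rad) on the worktop, its middle under 27.5 mm high, clear of the case and touching neither it nor the stone; the block stands at rest on the worktop on its sole (within 4 mm and 0.08 rad), not touching the case or the stone (all of step 1 and height (world z) of block_sole below 0.004 m and angle between block_sole's own z axis and vertical below 0.08 rad and linear speed of block below 0.02 m/s and contact force between each of block, lid and case below 0.1 N).
It fails at once if the cover is forced: more than 60 N between cover and case (contact force between lid and case above 60 N).
It fails at once if the stone is pressed with more than 35 N (contact force between block and case above 35 N).
It fails at once if the stroke is broken: with the block over the middle of the stone and its sole less than 15 mm above it, its pressure drops under 1 N (x of block_sole in the frame of stone_top between -0.045 and 0.045 m and y of block_sole in the frame of stone_top between -0.03 and 0.03 m and z of block_sole in the frame of stone_top below 0.015 m and contact force between block and case below 1 N).
It fails at once if the mug, the mill or the scissors are moved more than 20 mm (distance of any of mug, mill, scissors from where it was at the start of the episode above 0.02 m).
It also fails if it takes over 72 s, if anything falls off the work surface, if the arm or the gripper's body presses on something with over 40 N, if the wrist force passes 120 N, or if a joint passes its speed limit or range.

### The arm

A 6-joint arm with a two-finger parallel gripper is mounted at the origin on a cart in front of the work surface, level with it; the furniture and walls round the work are solid. World frame = base frame: x ahead of the robot, y to its left, z up, the work surface at z = 0. Lengths are in mm, angles in rad, forces in N, time in s.
With the tool pointing down it reaches from about 300 to 775 mm from the base axis. Payload 14.6 kg.
Tool frame: the origin (TCP) lies at the very end of the fingers, on their centre line; the grasp point (between the pads) lies 19 mm behind it; z points along the fingers, y is the line along which they close (so a half turn about z gives the same grasp; the last joint's range is limited). The gripper opens to 94 mm and grips with 3 to 60 N. Pads are 16 mm wide; open, the fingers measure 119 mm over their backs; the gripper's body (75 mm by 177 mm) begins 78 mm behind the grasp point.
Start: joints at [1.188, 0.3, 1.521, -0, 1.321, -0.067], TCP at [170.815, 522.792, 205.446] pointing down, gripper open.
Joint ranges: [-3.03, 3.03], [-0.79, 2.21], [0.23, 2.52], [-1.04, 4.18], [0, 3.07], [-2.55, 2.55]. Speed limits (rad/s): [2.22, 2.22, 2.57, 3.14, 3.14, 3.14].

### API

Orientations are given as [roll, pitch, yaw] about the fixed x, y, z axes, in that order (R = Rz(yaw) Ry(pitch) Rx(roll)).
In Python, from cell import manip gives the robot as it stands. The module is installed in compiled form; this text tells all that it offers.
- The arm moves only by the shell command python3 -m inch 'ROWS' [FORCE]. ROWS is JSON, a list of rows, each an object of numbers: "gripper": the opening, from 0 (shut) to 1 (fully open); "dx", "dy", "dz": the shift along the world's x, y, z in m; "wx", "wy", "wz": the turn, a rotation vector about the world's x, y, z in degrees. A call has exactly 5 rows; each row is the pose to reach, as a shift and turn from the pose commanded when the call began; what a row does not reach only later rows make up. A row lasts 1/12 s, in which the tool goes at most 41.7 mm and 7.16 degrees, less where a joint would pass 70% of its speed; a pose out of reach is approached as far as the arm can. A call with a gripper value outside its range is refused whole. The fingers move at their own pace and stop on an object; FORCE is the grip in N (left out, the last holds). Time passes only in rows, so rows that repeat a pose let the fingers close, or fill a call up. It gives the time, the measured TCP pose, the force, the opening and the grip force at its end, in the units of the state.
- manip.read_state(): the state, without advancing time (a new reading comes with each control period).
- manip.camera(name): name is "scene" or "top" or "wrist"; returns the picture (420x560x3 uint8, blue, green, red); there is no depth.
- manip.camera_info(name): a dict with "camera_matrix" (3x3 intrinsics, pixels), "R" (3x3) and "t" (3): a world point X has camera coordinates R X + t; the wrist camera has in their place "tool_from_camera" (4x4, takes a point from camera to tool coordinates, whose origin is the TCP and whose axes are the flange's). Camera axes: x right, y down, z forward; pixel columns grow to the right and rows downward; lengths in mm; the calibration is good to about 2 mm. The wrist camera is an equidistant fisheye: a pixel r from the principal point sees the ray r / f radians off the axis. A picture is of the moment at which its call begins: read the wrist's pose just before it. camera_info takes no time and is no camera call.
- manip.sign_off(): hands the job in; it is judged then, once.
The state is a dict: "clock": time; "joints": joint angles; "qd": joint speeds; "effort": joint torques, N m; "eef_pos": TCP position; "eef_rot": TCP orientation; "wrist_force": force on the tool from outside, world axes, zero at the start; "moment": the same for the moment, N m; "finger_gap": finger opening in mm; "finger_force": force on a finger pad.
Only numpy, scipy, OpenCV 4.12 (cv2) and the standard library are available. Lean on these libraries where they do the work, as an engineer would, in place of code of your own. Each camera call takes 0.05 s, during which the arm holds its last target. There are 200 camera calls.

## Working session

There is one attempt and no reset: what is moved stays moved. The work goes in short steps, Python scripts to look and compute and a shell command to move; the robot and the scene stay as the last step left them, time stands still between calls to the robot, and variables do not carry over. Pictures are saved under pics/ and viewed, at most 10 in all, crops included, and the job is handed in when it is done.

```bash
mkdir -p pics; cat > h.py <<'E'
import numpy as np, cv2
from cell import manip
def ray(cam,u,v):
    i=manip.camera_info(cam);K=np.array(i["camera_matrix"]);R=np.array(i["R"]);t=np.array(i["t"])
    return -R.T@t, R.T@np.linalg.solve(K,[u,v,1.])
def onz(cam,u,v,z):
    c,d=ray(cam,u,v); return c+d*(z-c[2])/d[2]
def proj(cam,X):
    i=manip.camera_info(cam);p=np.array(i["camera_matrix"])@(np.array(i["R"])@np.array(X)+np.array(i["t"]));return p[:2]/p[2]
def st():
    s=manip.read_state();print({k:np.round(s[k],3).tolist() for k in("clock","joints","eef_pos","eef_rot","wrist_force","finger_gap","finger_force")})
E
python3 - <<'E'
from h import *
for n in("scene","top"):
    cv2.imwrite(f"pics/{n}0.png",manip.camera(n)); print(n,ray(n,280,210))
st()
E
```

```text
scene (array([ -92.24198515, -782.86656011,  942.21459256]), array([ 0.55147018,  0.4808202 , -0.68228284]))
top (array([ 358.4017541 , -157.32423428, 1184.93786667]), array([ 0.1633599 , -0.00759014, -0.98660007]))
{'clock': 0.1, 'joints': [1.188, 0.3, 1.522, -0.0, 1.321, -0.067], 'eef_pos': [170.745, 522.584, 204.956], 'eef_rot': [-3.141, -0.0, 2.826], 'wrist_force': [0.02, -0.371, 0.495], 'finger_gap': 94.033, 'finger_force': 0.0}
```

View pics/scene0.png

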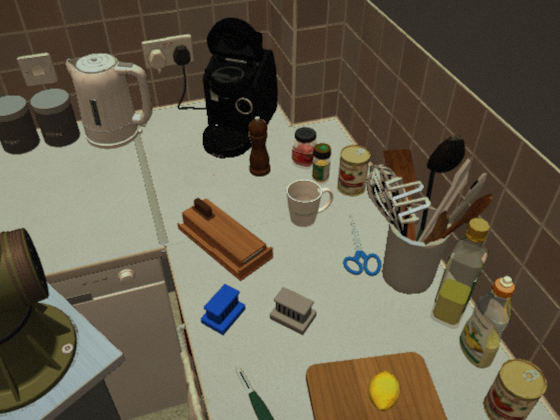

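View pics/top0.png

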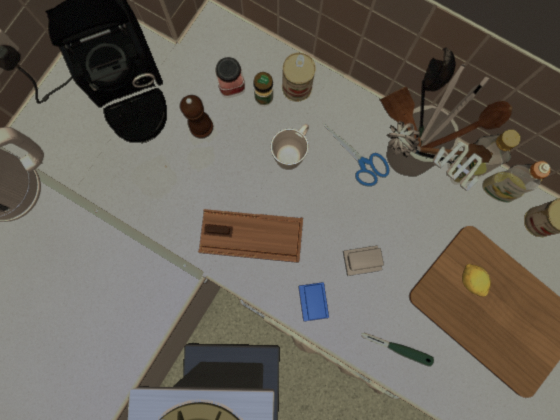

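The scene picture shows the case with its cover at (225,237) and the pull at (203,207), the grey block at (293,309) and a blue look-alike at (223,309). The top picture shows the case at (250,236), the pull at (218,230), the mug at (290,148), the mill at (195,115) and the scissors at (360,155). Block candidates in the top view are grey at (363,261) and blue at (314,301). The grey one fits "light grey sole, darker grey grip", so I'll confirm it in a crop.

```bash
python3 - <<'E'
from h import *
im=cv2.imread("pics/top0.png")
cv2.imwrite("pics/crop1.png",cv2.resize(im[195:330,190:400],None,fx=3.8,fy=3.8,interpolation=cv2.INTER_CUBIC))
im=cv2.imread("pics/scene0.png")
cv2.imwrite("pics/crop2.png",cv2.resize(im[190:340,170:330],None,fx=4,fy=4,interpolation=cv2.INTER_CUBIC))
for u,v in[(200,236),(302,236),(218,230),(363,261),(290,148),(195,115),(360,155)]:print(u,v,onz("top",u,v,50).round())
E
```

```text
200 236 [484.  11.  50.]
302 236 [ 489. -216.   50.]
218 230 [498. -29.  50.]
363 261 [ 436. -352.   50.]
290 148 [ 691. -186.   50.]
195 115 [765.  35.  50.]
360 155 [ 678. -347.   50.]
```

View pics/crop1.png

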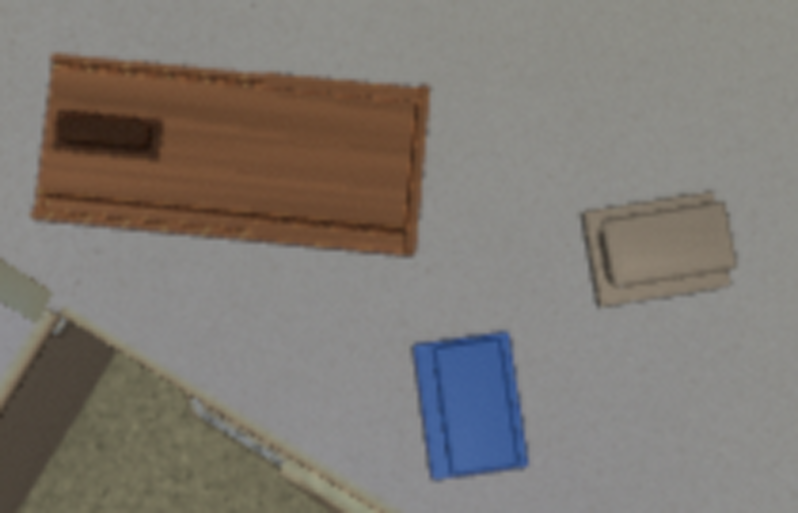

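View pics/crop2.png

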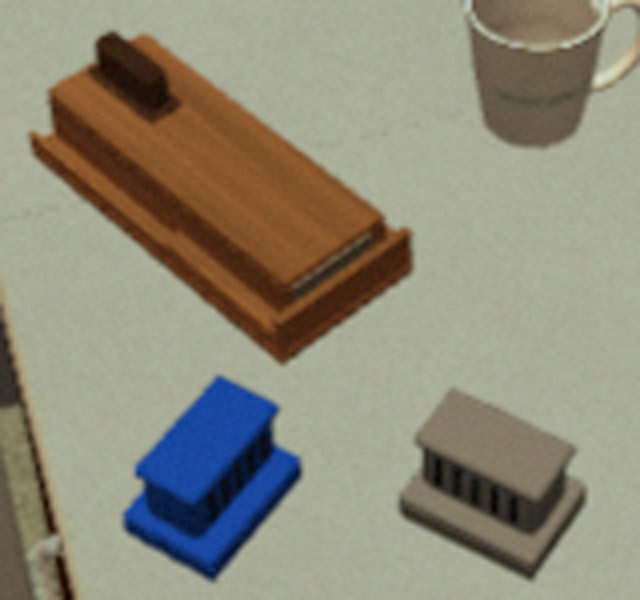

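The crops confirm it: the grey block, with a light sole and a ribbed grip, is at crop1 (660,250), and the blue one at (470,405) is left alone. The pull's top face is at crop1 (57–152, 112–147), and the lip end is on the left.

```bash
python3 - <<'E'
from h import *
f=lambda u,v,z:onz("top",(u+.5)/3.8-.5+190,(v+.5)/3.8-.5+195,z)
def show(n,P):
    P=np.array(P);e=[P[(i+1)%4]-P[i] for i in range(4)]
    print(n,P.mean(0).round(1),[round(np.linalg.norm(x),1) for x in e],[round(np.degrees(np.arctan2(x[1],x[0])),1) for x in e])
show("case",[f(53,55,32),f(428,86,42),f(413,255,42),f(33,219,32)])
show("pull",[f(57,112,87),f(152,120,87),f(150,147,87),f(57,143,87)])
show("sole",[f(583,212,17),f(713,192,17),f(735,270,17),f(600,307,0)])
show("grip",[f(603,224,58),f(725,203,58),f(736,268,58),f(614,288,58)])
# scene-view: pull top corners, grip top corners
g=lambda u,v,z:onz("scene",(u+.5)/4-.5+170,(v+.5)/4-.5+190,z)
show("grip_s",[g(455,389,58),g(577,452,58),g(540,503,58),g(417,437,58)])
show("pull_s",[g(98,40,87),g(112,33,87),g(168,72,87),g(155,80,87)])
# wood mask rect and dark pull mask
im=cv2.imread("pics/top0.png");hsv=cv2.cvtColor(im,cv2.COLOR_BGR2HSV)
m=((hsv[...,1]>90)&(hsv[...,0]<20)).astype(np.uint8);m[:195]=0;m[275:]=0;m[:,:190]=0;m[:,320:]=0
c=max(cv2.findContours(m,0,1)[0],key=cv2.contourArea);r=cv2.minAreaRect(c);print(r)
show("caserect",[onz("top",*p,36) for p in cv2.boxPoints(r)])
d=((hsv[...,2]<62)&(m>0)).astype(np.uint8)
c=max(cv2.findContours(d,0,1)[0],key=cv2.contourArea);r=cv2.minAreaRect(c);print(r)
show("pullrect",[onz("top",*p,80) for p in cv2.boxPoints(r)])
st();i=manip.camera_info("wrist");print(i)
E
```

```text
case [ 490.3 -100.6   37. ] [np.float64(225.3), np.float64(100.4), np.float64(225.2), np.float64(98.7)] [np.float64(-94.0), np.float64(175.6), np.float64(85.6), np.float64(-4.3)]
pull [495.9 -30.8  87. ] [np.float64(54.2), np.float64(15.4), np.float64(52.7), np.float64(17.7)] [np.float64(-93.7), np.float64(177.9), np.float64(88.7), np.float64(2.6)]
sole [ 442.6 -357.3   12.8] [np.float64(79.5), np.float64(48.1), np.float64(83.5), np.float64(59.5)] [np.float64(-80.1), np.float64(-164.9), np.float64(106.2), np.float64(12.6)]
grip [ 439.3 -356.5   58. ] [np.float64(72.2), np.float64(37.9), np.float64(71.7), np.float64(37.2)] [np.float64(-79.2), np.float64(-171.2), np.float64(100.3), np.float64(9.6)]
grip_s [ 439.1 -357.8   58. ] [np.float64(73.1), np.float64(37.0), np.float64(73.0), np.float64(36.7)] [np.float64(-81.9), np.float64(-170.7), np.float64(97.8), np.float64(9.4)]
pull_s [496.3 -31.5  87. ] [np.float64(9.8), np.float64(49.3), np.float64(9.7), np.float64(50.2)] [np.float64(-9.4), np.float64(-91.7), np.float64(176.0), np.float64(88.3)]
((250.75234985351562, 234.97592163085938), 
[... 574 characters left out ...]
, -0.067], 'eef_pos': [170.745, 522.584, 204.956], 'eef_rot': [-3.141, -0.0, 2.826], 'wrist_force': [0.02, -0.371, 0.495], 'finger_gap': 94.033, 'finger_force': 0.0}
{'camera_matrix': array([[325.1922621 ,   0.        , 279.2235171 ],
       [  0.        , 325.1922621 , 206.61684602],
       [  0.        ,   0.        ,   1.        ]]), 'tool_from_camera': array([[ 8.59392863e-04, -9.71027260e-01, -2.38967199e-01,
         6.86929979e+01],
       [ 9.99998859e-01,  1.13131181e-03, -1.00073450e-03,
        -4.99450721e-01],
       [ 1.24208689e-03, -2.38966067e-01,  9.71027124e-01,
        -1.79022579e+02],
       [ 0.00000000e+00,  0.00000000e+00,  0.00000000e+00,
         1.00000000e+00]])}
```

```bash
A='[{"dx":0.016,"dy":-0.028,"wz":-3.8,"gripper":0.6},{"dx":0.032,"dy":-0.056,"wz":-7.6,"gripper":0.6},{"dx":0.049,"dy":-0.083,"wz":-11.4,"gripper":0.6},{"dx":0.065,"dy":-0.111,"wz":-15.2,"gripper":0.6},{"dx":0.081,"dy":-0.139,"wz":-19,"gripper":0.6}]'
python3 -m inch '[{"dx":0.016,"dy":-0.028,"wz":-3.8,"gripper":0.6},{"dx":0.032,"dy":-0.056,"wz":-7.6,"gripper":0.6},{"dx":0.049,"dy":-0.083,"wz":-11.4,"gripper":0.6},{"dx":0.065,"dy":-0.111,"wz":-15.2,"gripper":0.6},{"dx":0.081,"dy":-0.139,"wz":-19,"gripper":0.6}]' 30
python3 -m inch '[{"dx":0.016,"dy":-0.028,"wz":-3.8,"gripper":0.6},{"dx":0.032,"dy":-0.056,"wz":-7.6,"gripper":0.6},{"dx":0.049,"dy":-0.083,"wz":-11.4,"gripper":0.6},{"dx":0.065,"dy":-0.111,"wz":-15.2,"gripper":0.6},{"dx":0.081,"dy":-0.139,"wz":-19,"gripper":0.6}]'
python3 -m inch '[{"dx":0.016,"dy":-0.028,"wz":-3.8,"gripper":0.6},{"dx":0.032,"dy":-0.056,"wz":-7.6,"gripper":0.6},{"dx":0.049,"dy":-0.083,"wz":-11.4,"gripper":0.6},{"dx":0.065,"dy":-0.111,"wz":-15.2,"gripper":0.6},{"dx":0.081,"dy":-0.139,"wz":-19,"gripper":0.6}]'
```

```text
validation failed for argument at $[0]...
validation failed for argument at $[0]...
validation failed for argument at $[0]...
```

```bash
python3 -m inch '[{"gripper":0.6,"dx":0.016,"dy":-0.028,"dz":0,"wx":0,"wy":0,"wz":-3.8},{"gripper":0.6,"dx":0.032,"dy":-0.056,"dz":0,"wx":0,"wy":0,"wz":-7.6},{"gripper":0.6,"dx":0.049,"dy":-0.083,"dz":0,"wx":0,"wy":0,"wz":-11.4},{"gripper":0.6,"dx":0.065,"dy":-0.111,"dz":0,"wx":0,"wy":0,"wz":-15.2},{"gripper":0.6,"dx":0.081,"dy":-0.139,"dz":0,"wx":0,"wy":0,"wz":-19}]' 30
```

```text
clock: 0.52
eef_pos: [252.1, 382.3, 205.2]
eef_rot: [-3.141, 0.0, 2.491]
wrist_force: [1.4, 0.6, -0.2]
finger_gap: 63.8
finger_force: 0.0
```

```bash
python3 -m inch '[{"gripper":0.6,"dx":0.016,"dy":-0.028,"dz":0,"wx":0,"wy":0,"wz":-3.8},{"gripper":0.6,"dx":0.032,"dy":-0.056,"dz":0,"wx":0,"wy":0,"wz":-7.6},{"gripper":0.6,"dx":0.049,"dy":-0.083,"dz":0,"wx":0,"wy":0,"wz":-11.4},{"gripper":0.6,"dx":0.065,"dy":-0.111,"dz":0,"wx":0,"wy":0,"wz":-15.2},{"gripper":0.6,"dx":0.081,"dy":-0.139,"dz":0,"wx":0,"wy":0,"wz":-19}]' 30 >/dev/null
python3 -m inch '[{"gripper":0.6,"dx":0.016,"dy":-0.028,"dz":0,"wx":0,"wy":0,"wz":-3.8},{"gripper":0.6,"dx":0.032,"dy":-0.056,"dz":0,"wx":0,"wy":0,"wz":-7.6},{"gripper":0.6,"dx":0.049,"dy":-0.083,"dz":0,"wx":0,"wy":0,"wz":-11.4},{"gripper":0.6,"dx":0.065,"dy":-0.111,"dz":0,"wx":0,"wy":0,"wz":-15.2},{"gripper":0.6,"dx":0.081,"dy":-0.139,"dz":0,"wx":0,"wy":0,"wz":-19}]' 30 >/dev/null
python3 -m inch '[{"gripper":0.6,"dx":0.020,"dy":-0.034,"dz":0,"wx":0,"wy":0,"wz":-4.8},{"gripper":0.6,"dx":0.040,"dy":-0.068,"dz":0,"wx":0,"wy":0,"wz":-9.6},{"gripper":0.6,"dx":0.061,"dy":-0.103,"dz":-0.01,"wx":0,"wy":0,"wz":-14.4},{"gripper":0.6,"dx":0.081,"dy":-0.136,"dz":-0.02,"wx":0,"wy":0,"wz":-19.2},{"gripper":0.6,"dx":0.081,"dy":-0.136,"dz":-0.03,"wx":0,"wy":0,"wz":-19.2}]' 30
python3 - <<'E'
from h import *
st(); s=manip.read_state(); im=manip.camera("wrist"); cv2.imwrite("pics/w1.png",im)
E
```

```text
clock: 1.77
eef_pos: [496.7, -34.9, 174.5]
eef_rot: [3.141, 0.001, 1.487]
wrist_force: [-0.6, -0.2, -0.9]
finger_gap: 56.6
finger_force: 0.0
{'clock': 1.767, 'joints': [-0.143, 0.213, 1.705, -0.001, 1.223, -0.059], 'eef_pos': [496.711, -34.853, 174.465], 'eef_rot': [3.141, 0.001, 1.487], 'wrist_force': [-0.648, -0.188, -0.867], 'finger_gap': 56.551, 'finger_force': 0.0}
```

View pics/w1.png

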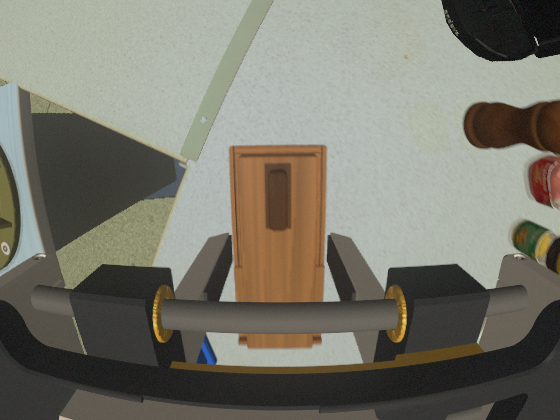

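The wrist picture shows the pull at (278,198), upright and centred between the fingers, and the lip at (278,150). I'll measure the pull with the fisheye.

```bash
cat >> h.py <<'E'
from scipy.spatial.transform import Rotation as Ro
def wray(u,v,pos,rot):
    i=manip.camera_info("wrist");K=np.array(i["camera_matrix"]);T=np.array(i["tool_from_camera"])
    q=np.array([(u-K[0,2])/K[0,0],(v-K[1,2])/K[1,1]]);th=np.linalg.norm(q)
    d=np.array([*(q/max(th,1e-9)*np.sin(th)),np.cos(th)])
    R=Ro.from_euler("xyz",rot).as_matrix()
    return R@T[:3,3]+np.array(pos), R@T[:3,:3]@d
def wz(u,v,z,pos,rot):
    c,d=wray(u,v,pos,rot); return c+d*(z-c[2])/d[2]
E
python3 - <<'E'
from h import *
s=manip.read_state();p,r=s["eef_pos"],s["eef_rot"];st()
im=cv2.imread("pics/w1.png");h=cv2.cvtColor(im,cv2.COLOR_BGR2HSV)
print(h[198,255:300,2]); print(h[155:240,278,2])
print("pull L/R,z87",[wz(u,198,87,p,r).round(1) for u in(267,289)],"ends",[wz(278,v,87,p,r).round(1) for v in(170,228)])
print("case corners z32",[wz(u,v,32,p,r).round(1) for u,v in((231,147),(326,147))],"sides@265",[wz(u,262,32,p,r).round(1) for u in(233,325)])
E
```

```text
{'clock': 1.817, 'joints': [-0.139, 0.213, 1.711, -0.0, 1.222, -0.06], 'eef_pos': [494.66, -32.506, 172.349], 'eef_rot': [-3.138, -0.0, 1.491], 'wrist_force': [-0.194, 0.672, -1.672], 'finger_gap': 56.549, 'finger_force': 0.0}
[153 156 159 163 167 161 160 157 155 148 117  95  95  84  81  84  88  89
  89  87  85  84  86  86  85  85  85  85  90  89  88  80  85  93  98 110
 137 157 152 149 142 140 138 137 138]
[102 116 134 147 147 148 146 137 113  93  90  90  93  80  73  66  66  71
  81  87  86  86  88  85  85  85  86  86  85  89  86  88  85  81  82  86
  88  85  83  83  85  88  88  86  85  86  85  86  87  85  83  83  85  85
  85  85  84  88  87  85  87  86  86  87  86  82  85  83  85  87  86  87
  86  86  89 110 132 143 152 151 151 151 149 150 152]
pull L/R,z87 [array([485.2, -21.3,  87. ]), array([503.5, -22.7,  87. ])] ends [array([496.2,   1.4,  87. ]), array([492.3, -48.1,  87. ])]
case corners z32 [array([450.8,  21.1,  32. ]), array([544.1,  13.7,  32. ])] sides@265 [array([ 439.1, -100.3,   32. ]), array([ 537.7, -107.9,   32. ])]
```

```bash
python3 -m inch '[{"gripper":0.6,"dx":0,"dy":0.001,"dz":-0.02,"wx":0,"wy":0,"wz":0.3},{"gripper":0.6,"dx":0.001,"dy":0.003,"dz":-0.04,"wx":0,"wy":0,"wz":0.3},{"gripper":0.6,"dx":0.001,"dy":0.003,"dz":-0.06,"wx":0,"wy":0,"wz":0.3},{"gripper":0.6,"dx":0.001,"dy":0.003,"dz":-0.08,"wx":0,"wy":0,"wz":0.3},{"gripper":0.6,"dx":0.001,"dy":0.003,"dz":-0.095,"wx":0,"wy":0,"wz":0.3}]'
python3 -m inch '[{"gripper":0.6,"dx":0,"dy":0,"dz":0,"wx":0,"wy":0,"wz":0},{"gripper":0.6,"dx":0,"dy":0,"dz":0,"wx":0,"wy":0,"wz":0},{"gripper":0.6,"dx":0,"dy":0,"dz":0,"wx":0,"wy":0,"wz":0},{"gripper":0.6,"dx":0,"dy":0,"dz":0,"wx":0,"wy":0,"wz":0},{"gripper":0.6,"dx":0,"dy":0,"dz":0,"wx":0,"wy":0,"wz":0}]'
```

```text
clock: 2.23
eef_pos: [494.9, -26.2, 79.1]
eef_rot: [-3.14, -0.0, 1.503]
wrist_force: [0.2, -0.2, -0.4]
finger_gap: 56.4
finger_force: 0.0
clock: 2.65
eef_pos: [496.2, -27.1, 81.5]
eef_rot: [3.14, 0.0, 1.501]
wrist_force: [0.4, 0.5, -0.3]
finger_gap: 57.1
finger_force: 0.0
```

```bash
python3 -m inch '[{"gripper":0.6,"dx":0,"dy":0,"dz":-0.006,"wx":0,"wy":0,"wz":0},{"gripper":0.6,"dx":0,"dy":0,"dz":-0.012,"wx":0,"wy":0,"wz":0},{"gripper":0.6,"dx":0,"dy":0,"dz":-0.016,"wx":0,"wy":0,"wz":0},{"gripper":0.6,"dx":0,"dy":0,"dz":-0.016,"wx":0,"wy":0,"wz":0},{"gripper":0.6,"dx":0,"dy":0,"dz":-0.016,"wx":0,"wy":0,"wz":0}]'
python3 -m inch '[{"gripper":0.1,"dx":0,"dy":0,"dz":0,"wx":0,"wy":0,"wz":0},{"gripper":0,"dx":0,"dy":0,"dz":0,"wx":0,"wy":0,"wz":0},{"gripper":0,"dx":0,"dy":0,"dz":0,"wx":0,"wy":0,"wz":0},{"gripper":0,"dx":0,"dy":0,"dz":0,"wx":0,"wy":0,"wz":0},{"gripper":0,"dx":0,"dy":0,"dz":0,"wx":0,"wy":0,"wz":0}]' 45
python3 -m inch '[{"gripper":0,"dx":0,"dy":0,"dz":0,"wx":0,"wy":0,"wz":0},{"gripper":0,"dx":0,"dy":0,"dz":0,"wx":0,"wy":0,"wz":0},{"gripper":0,"dx":0,"dy":0,"dz":0,"wx":0,"wy":0,"wz":0},{"gripper":0,"dx":0,"dy":0,"dz":0,"wx":0,"wy":0,"wz":0},{"gripper":0,"dx":0,"dy":0,"dz":0,"wx":0,"wy":0,"wz":0}]'
```

```text
clock: 3.07
eef_pos: [495.6, -27.2, 64.1]
eef_rot: [-3.141, -0.0, 1.501]
wrist_force: [0.2, 0.6, 0.8]
finger_gap: 56.5
finger_force: 0.0
clock: 3.48
eef_pos: [495.8, -27.2, 64.5]
eef_rot: [3.141, 0.0, 1.501]
wrist_force: [0.3, 0.2, 0.0]
finger_gap: 26.2
finger_force: 0.0
clock: 3.9
eef_pos: [495.9, -27.2, 64.5]
eef_rot: [3.141, 0.0, 1.501]
wrist_force: [-0.4, -0.2, -0.1]
finger_gap: 15.4
finger_force: 45.0
```

```bash
python3 -m inch '[{"gripper":0,"dx":0,"dy":0,"dz":0.001,"wx":0.3,"wy":0,"wz":0},{"gripper":0,"dx":0,"dy":-0.0005,"dz":0.002,"wx":0.6,"wy":0,"wz":0},{"gripper":0,"dx":0,"dy":-0.001,"dz":0.003,"wx":1,"wy":-0.1,"wz":0},{"gripper":0,"dx":0,"dy":-0.001,"dz":0.0045,"wx":1.5,"wy":-0.1,"wz":0},{"gripper":0,"dx":0,"dy":-0.0015,"dz":0.006,"wx":1.9,"wy":-0.1,"wz":0}]'
python3 -m inch '[{"gripper":0,"dx":0,"dy":0,"dz":0,"wx":0,"wy":0,"wz":0},{"gripper":0,"dx":0,"dy":0,"dz":0,"wx":0,"wy":0,"wz":0},{"gripper":0,"dx":0,"dy":0,"dz":0,"wx":0,"wy":0,"wz":0},{"gripper":0,"dx":0,"dy":0,"dz":0,"wx":0,"wy":0,"wz":0},{"gripper":0,"dx":0,"dy":0,"dz":0,"wx":0,"wy":0,"wz":0}]'
```

```text
clock: 4.32
eef_pos: [495.8, -28.8, 70.6]
eef_rot: [-3.141, -0.034, 1.501]
wrist_force: [0.1, 0.1, 0.1]
finger_gap: 15.6
finger_force: 45.0
clock: 4.73
eef_pos: [495.8, -28.7, 70.4]
eef_rot: [-3.141, -0.033, 1.501]
wrist_force: [0.7, -0.7, -1.6]
finger_gap: 15.4
finger_force: 45.0
```

```bash
python3 -m inch '[{"gripper":0,"dx":0.0003,"dy":0.004,"dz":0,"wx":0,"wy":0,"wz":0},{"gripper":0,"dx":0.0007,"dy":0.010,"dz":0,"wx":0,"wy":0,"wz":0},{"gripper":0,"dx":0.0012,"dy":0.016,"dz":0,"wx":0,"wy":0,"wz":0},{"gripper":0,"dx":0.0016,"dy":0.022,"dz":0,"wx":0,"wy":0,"wz":0},{"gripper":0,"dx":0.002,"dy":0.028,"dz":0,"wx":0,"wy":0,"wz":0}]'
```

```text
clock: 5.15
eef_pos: [497.8, 0.2, 70.4]
eef_rot: [-3.141, -0.033, 1.501]
wrist_force: [-0.3, -0.4, -0.3]
finger_gap: 15.7
finger_force: 45.0
```

```bash
python3 -m inch '[{"gripper":0,"dx":0.0007,"dy":0.010,"dz":0,"wx":0,"wy":0,"wz":0},{"gripper":0,"dx":0.0014,"dy":0.020,"dz":0,"wx":0,"wy":0,"wz":0},{"gripper":0,"dx":0.0021,"dy":0.030,"dz":0,"wx":0,"wy":0,"wz":0},{"gripper":0,"dx":0.0028,"dy":0.040,"dz":0,"wx":0,"wy":0,"wz":0},{"gripper":0,"dx":0.0036,"dy":0.050,"dz":0,"wx":0,"wy":0,"wz":0}]'
python3 -m inch '[{"gripper":0,"dx":0.0007,"dy":0.010,"dz":0,"wx":0,"wy":0,"wz":0},{"gripper":0,"dx":0.0014,"dy":0.020,"dz":0,"wx":0,"wy":0,"wz":0},{"gripper":0,"dx":0.0021,"dy":0.030,"dz":0,"wx":0,"wy":0,"wz":0},{"gripper":0,"dx":0.0028,"dy":0.040,"dz":0,"wx":0,"wy":0,"wz":0},{"gripper":0,"dx":0.0036,"dy":0.050,"dz":0,"wx":0,"wy":0,"wz":0}]'
```

```text
clock: 5.57
eef_pos: [501.5, 50.5, 70.5]
eef_rot: [-3.141, -0.033, 1.501]
wrist_force: [0.0, 0.8, -2.1]
finger_gap: 15.8
finger_force: 45.0
clock: 5.98
eef_pos: [505.2, 100.2, 70.6]
eef_rot: [-3.141, -0.033, 1.501]
wrist_force: [0.0, -2.4, 0.8]
finger_gap: 15.7
finger_force: 45.0
```

```bash
python3 -m inch '[{"gripper":0,"dx":0,"dy":0,"dz":0.005,"wx":-0.4,"wy":0,"wz":0},{"gripper":0,"dx":0,"dy":0,"dz":0.014,"wx":-0.9,"wy":0.1,"wz":0},{"gripper":0,"dx":0,"dy":0,"dz":0.024,"wx":-1.4,"wy":0.1,"wz":0},{"gripper":0,"dx":0,"dy":0,"dz":0.034,"wx":-1.9,"wy":0.1,"wz":0},{"gripper":0,"dx":0,"dy":0,"dz":0.040,"wx":-1.9,"wy":0.1,"wz":0}]' 60
python3 -m inch '[{"gripper":0,"dx":0,"dy":0,"dz":0.01,"wx":0,"wy":0,"wz":0},{"gripper":0,"dx":0,"dy":0,"dz":0.02,"wx":0,"wy":0,"wz":0},{"gripper":0,"dx":0,"dy":0,"dz":0.03,"wx":0,"wy":0,"wz":0},{"gripper":0,"dx":0,"dy":0,"dz":0.04,"wx":0,"wy":0,"wz":0},{"gripper":0,"dx":0,"dy":0,"dz":0.04,"wx":0,"wy":0,"wz":0}]' 60
python3 - <<'E'
from h import *
st()
a=manip.camera("scene")[120:345,100:400]
cv2.imwrite("pics/s2.png",cv2.resize(a,None,fx=2.6,fy=2.6))
E
```

```text
clock: 6.4
eef_pos: [505.5, 99.2, 112.4]
eef_rot: [3.14, 0.0, 1.501]
wrist_force: [0.3, -0.4, -2.4]
finger_gap: 15.7
finger_force: 60.0
clock: 6.82
eef_pos: [505.9, 99.3, 152.8]
eef_rot: [3.138, -0.001, 1.501]
wrist_force: [-0.1, 0.1, -2.1]
finger_gap: 15.6
finger_force: 60.0
{'clock': 6.817, 'joints': [0.123, 0.272, 1.684, 0.0, 1.182, 0.193], 'eef_pos': [505.883, 99.322, 152.824], 'eef_rot': [3.138, -0.001, 1.501], 'wrist_force': [-0.063, 0.143, -2.077], 'finger_gap': 15.572, 'finger_force': 59.998}
```

View pics/s2.png

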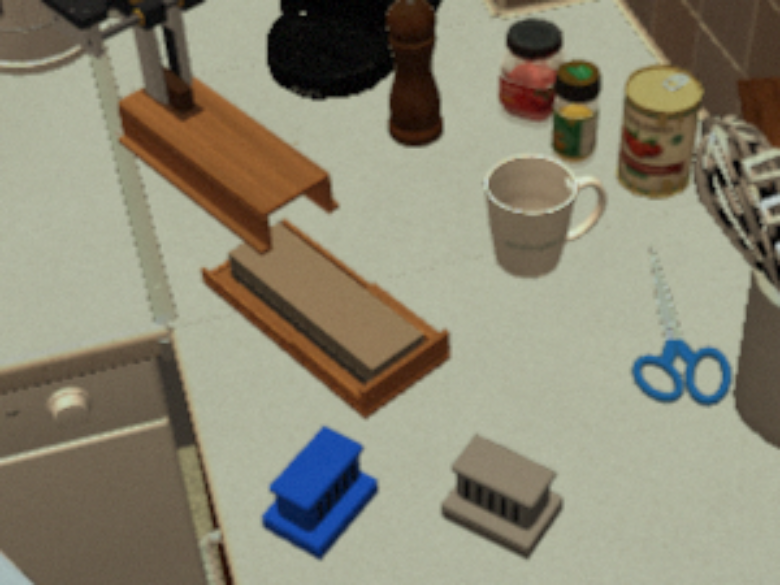

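The crop shows the cover held level above the case, the stone bare with its top at about (325,295), and the bystanders untouched. Now I'll carry the cover to the free spot beside the case, away from the mill.

```bash
python3 -m inch '[{"gripper":0,"dx":0.015,"dy":-0.002,"dz":0,"wx":0,"wy":0,"wz":0},{"gripper":0,"dx":0.04,"dy":-0.004,"dz":0,"wx":0,"wy":0,"wz":0},{"gripper":0,"dx":0.065,"dy":-0.006,"dz":0,"wx":0,"wy":0,"wz":0},{"gripper":0,"dx":0.09,"dy":-0.008,"dz":0,"wx":0,"wy":0,"wz":0},{"gripper":0,"dx":0.1,"dy":-0.010,"dz":0,"wx":0,"wy":0,"wz":0}]'
python3 -m inch '[{"gripper":0,"dx":0,"dy":0,"dz":-0.01,"wx":0,"wy":0,"wz":0},{"gripper":0,"dx":0,"dy":0,"dz":-0.03,"wx":0,"wy":0,"wz":0},{"gripper":0,"dx":0,"dy":0,"dz":-0.05,"wx":0,"wy":0,"wz":0},{"gripper":0,"dx":0,"dy":0,"dz":-0.07,"wx":0,"wy":0,"wz":0},{"gripper":0,"dx":0,"dy":0,"dz":-0.085,"wx":0,"wy":0,"wz":0}]'
python3 -m inch '[{"gripper":0,"dx":0,"dy":0,"dz":-0.002,"wx":0,"wy":0,"wz":0},{"gripper":0,"dx":0,"dy":0,"dz":-0.005,"wx":0,"wy":0,"wz":0},{"gripper":0,"dx":0,"dy":0,"dz":-0.008,"wx":0,"wy":0,"wz":0},{"gripper":0,"dx":0,"dy":0,"dz":-0.011,"wx":0,"wy":0,"wz":0},{"gripper":0,"dx":0,"dy":0,"dz":-0.013,"wx":0,"wy":0,"wz":0}]'
python3 -m inch '[{"gripper":0,"dx":0,"dy":0,"dz":-0.001,"wx":0,"wy":0,"wz":0},{"gripper":0,"dx":0,"dy":0,"dz":-0.002,"wx":0,"wy":0,"wz":0},{"gripper":0,"dx":0,"dy":0,"dz":-0.003,"wx":0,"wy":0,"wz":0},{"gripper":0,"dx":0,"dy":0,"dz":-0.003,"wx":0,"wy":0,"wz":0},{"gripper":0,"dx":0,"dy":0,"dz":-0.003,"wx":0,"wy":0,"wz":0}]'
```

```text
clock: 7.28
eef_pos: [606.8, 88.9, 149.4]
eef_rot: [-3.141, 0.0, 1.501]
wrist_force: [-0.7, -0.3, -2.6]
finger_gap: 15.6
finger_force: 60.0
clock: 7.7
eef_pos: [603.1, 89.3, 62.5]
eef_rot: [-3.139, 0.0, 1.501]
wrist_force: [0.4, 0.1, -2.0]
finger_gap: 15.6
finger_force: 60.0
clock: 8.12
eef_pos: [605.2, 89.4, 52.8]
eef_rot: [3.141, -0.0, 1.501]
wrist_force: [-1.0, -0.4, -3.2]
finger_gap: 15.7
finger_force: 60.0
clock: 8.53
eef_pos: [605.2, 89.3, 50.7]
eef_rot: [3.141, -0.0, 1.501]
wrist_force: [-5.0, -0.9, 8.0]
finger_gap: 15.5
finger_force: 60.0
```

```bash
python3 -m inch '[{"gripper":0.3,"dx":0,"dy":0,"dz":0,"wx":0,"wy":0,"wz":0},{"gripper":0.5,"dx":0,"dy":0,"dz":0,"wx":0,"wy":0,"wz":0},{"gripper":0.5,"dx":0,"dy":0,"dz":0,"wx":0,"wy":0,"wz":0},{"gripper":0.5,"dx":0,"dy":0,"dz":0,"wx":0,"wy":0,"wz":0},{"gripper":0.5,"dx":0,"dy":0,"dz":0,"wx":0,"wy":0,"wz":0}]' 30
python3 -m inch '[{"gripper":0.6,"dx":0,"dy":0,"dz":0.01,"wx":0,"wy":0,"wz":0},{"gripper":0.6,"dx":0,"dy":0,"dz":0.04,"wx":0,"wy":0,"wz":0},{"gripper":0.6,"dx":0,"dy":0,"dz":0.07,"wx":0,"wy":0,"wz":0},{"gripper":0.6,"dx":0,"dy":0,"dz":0.1,"wx":0,"wy":0,"wz":0},{"gripper":0.6,"dx":0,"dy":0,"dz":0.13,"wx":0,"wy":0,"wz":0}]' 30
python3 -m inch '[{"gripper":0.8,"dx":-0.02,"dy":-0.036,"dz":0,"wx":0,"wy":0,"wz":0},{"gripper":0.8,"dx":-0.04,"dy":-0.072,"dz":0,"wx":0,"wy":0,"wz":0},{"gripper":0.8,"dx":-0.06,"dy":-0.108,"dz":0,"wx":0,"wy":0,"wz":0},{"gripper":0.8,"dx":-0.08,"dy":-0.144,"dz":0,"wx":0,"wy":0,"wz":0},{"gripper":0.8,"dx":-0.1,"dy":-0.18,"dz":0.02,"wx":0,"wy":0,"wz":0}]'
python3 -m inch '[{"gripper":0.8,"dx":-0.013,"dy":-0.036,"dz":0,"wx":0,"wy":0,"wz":2.8},{"gripper":0.8,"dx":-0.026,"dy":-0.072,"dz":0,"wx":0,"wy":0,"wz":5.6},{"gripper":0.8,"dx":-0.039,"dy":-0.11,"dz":0,"wx":0,"wy":0,"wz":8.4},{"gripper":0.8,"dx":-0.052,"dy":-0.145,"dz":0,"wx":0,"wy":0,"wz":11.2},{"gripper":0.8,"dx":-0.065,"dy":-0.18,"dz":0,"wx":0,"wy":0,"wz":13}]'
python3 - <<'E'
from h import *
import time
cv2.imwrite("pics/top3.png",manip.camera("top"))
s=manip.read_state(); w=manip.camera("wrist"); cv2.imwrite("pics/w3.png",w); st()
t=cv2.imread("pics/top3.png")[130:290,180:400]
cv2.imwrite("pics/top3c.png",cv2.resize(t,None,fx=3.6,fy=3.6,interpolation=cv2.INTER_CUBIC))
E
```

```text
clock: 8.95
eef_pos: [605.1, 89.3, 49.4]
eef_rot: [3.142, 0.0, 1.501]
wrist_force: [0.0, 0.1, -0.5]
finger_gap: 45.2
finger_force: 0.0
clock: 9.37
eef_pos: [604.8, 89.3, 181.8]
eef_rot: [3.141, -0.0, 1.501]
wrist_force: [1.0, -0.3, 0.8]
finger_gap: 56.4
finger_force: 0.0
clock: 9.78
eef_pos: [504.3, -88.8, 196.0]
eef_rot: [-3.138, -0.001, 1.501]
wrist_force: [0.1, 0.8, -0.2]
finger_gap: 75.1
finger_force: 0.0
clock: 10.2
eef_pos: [440.8, -269.2, 198.6]
eef_rot: [3.141, 0.001, 1.731]
wrist_force: [0.6, -0.3, -0.5]
finger_gap: 75.1
finger_force: 0.0
{'clock': 10.3, 'joints': [-0.623, 0.232, 1.624, -0.001, 1.285, -0.777], 'eef_pos': [440.079, -271.316, 198.386], 'eef_rot': [3.141, 0.001, 1.725], 'wrist_force': [0.566, -0.035, 0.406], 'finger_gap': 75.248, 'finger_force': 0.0}
```

View pics/top3c.png

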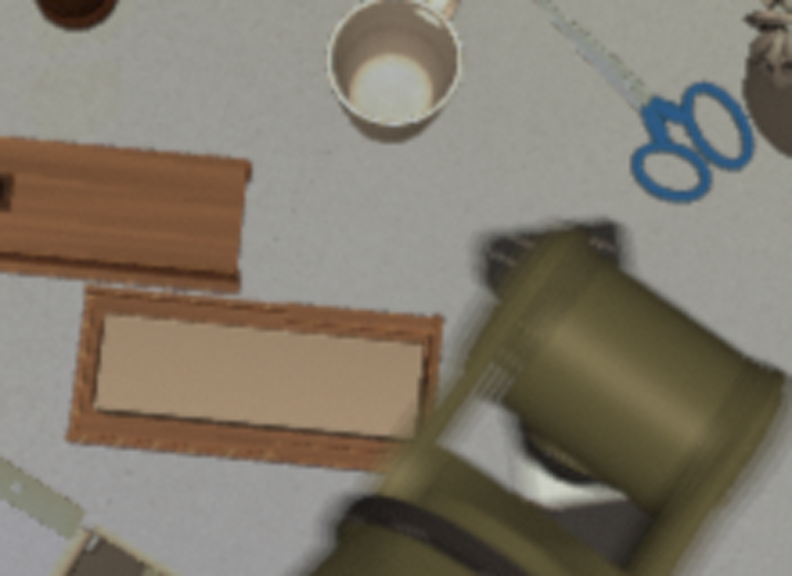

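View pics/w3.png

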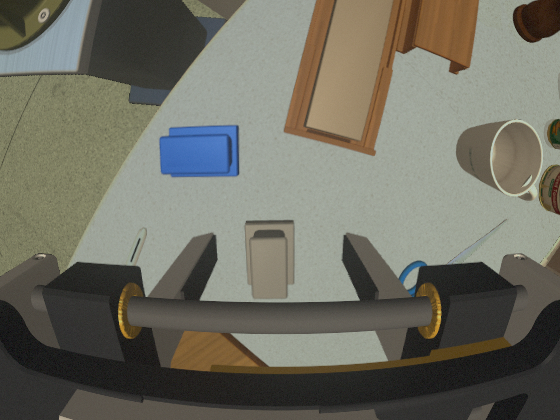

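The cover stands beside the case with a clear gap; its rear corners are at (250,160) and (238,292). The stone's corners are at (102,314), (424,345), (417,437) and (95,409). In the wrist view the grey block is at (270,258) and the blue one at (200,150).

```bash
python3 - <<'E'
from h import *
f=lambda u,v,z:onz("top",(u+.5)/3.6-.5+180,(v+.5)/3.6-.5+130,z)
def show(n,P):
    P=np.array(P);e=[P[(i+1)%4]-P[i] for i in range(4)]
    print(n,P.mean(0).round(1),[round(np.linalg.norm(x),1) for x in e],[round(np.degrees(np.arctan2(x[1],x[0])),1) for x in e])
show("stone",[f(102,314,46),f(424,345,46),f(417,437,46),f(95,409,46)])
print("cover rear corners",f(250,160,6),f(238,292,6))
print("case top side edge",f(88,285,32),f(442,317,42))
s=manip.read_state();p,r=s["eef_pos"],s["eef_rot"]
show("grip_w",[wz(u,v,58,p,r) for u,v in((250,237),(286,237),(287,297),(252,297))])
show("sole_w",[wz(u,v,17,p,r) for u,v in((246,221),(294,221),(293,285),(247,285))])
E
```

```text
stone [ 491.1 -103.9   46. ] [np.float64(201.6), np.float64(57.5), np.float64(199.7), np.float64(59.4)] [np.float64(-94.4), np.float64(176.4), np.float64(86.2), np.float64(-1.7)]
cover rear corners [637.97013765 -91.80549563   6.        ] [550.16865942 -86.64157845   6.        ]
case top side edge [548.4431772   6.7784712  32.       ] [ 531.11596537 -217.01619128   42.        ]
grip_w [ 441.1 -351.3   58. ] [np.float64(37.5), np.float64(71.6), np.float64(39.2), np.float64(71.8)] [np.float64(9.0), np.float64(-79.8), np.float64(-170.7), np.float64(98.8)]
sole_w [ 441.3 -351.8   17. ] [np.float64(55.6), np.float64(83.1), np.float64(57.2), np.float64(83.4)] [np.float64(8.9), np.float64(-81.1), np.float64(-170.8), np.float64(97.8)]
```

```bash
python3 -m inch '[{"gripper":0.8,"dx":0,"dy":-0.02,"dz":0,"wx":0,"wy":0,"wz":0},{"gripper":0.8,"dx":0,"dy":-0.04,"dz":0,"wx":0,"wy":0,"wz":0},{"gripper":0.8,"dx":0,"dy":-0.06,"dz":-0.02,"wx":0,"wy":0,"wz":0},{"gripper":0.8,"dx":0,"dy":-0.082,"dz":-0.05,"wx":0,"wy":0,"wz":0},{"gripper":0.8,"dx":0,"dy":-0.082,"dz":-0.08,"wx":0,"wy":0,"wz":0}]'
python3 -m inch '[{"gripper":0.8,"dx":0,"dy":0,"dz":-0.025,"wx":0,"wy":0,"wz":0},{"gripper":0.8,"dx":0,"dy":0,"dz":-0.05,"wx":0,"wy":0,"wz":0},{"gripper":0.8,"dx":0,"dy":0,"dz":-0.07,"wx":0,"wy":0,"wz":0},{"gripper":0.8,"dx":0,"dy":0,"dz":-0.08,"wx":0,"wy":0,"wz":0},{"gripper":0.8,"dx":0,"dy":0,"dz":-0.08,"wx":0,"wy":0,"wz":0}]'
```

```text
clock: 10.72
eef_pos: [442.1, -352.1, 117.7]
eef_rot: [3.14, 0.003, 1.726]
wrist_force: [0.1, 0.4, -0.5]
finger_gap: 74.9
finger_force: 0.0
clock: 11.13
eef_pos: [441.4, -348.5, 36.2]
eef_rot: [-3.14, -0.002, 1.728]
wrist_force: [0.6, 0.6, -0.5]
finger_gap: 74.8
finger_force: 0.0
```

```bash
python3 -m inch '[{"gripper":0.8,"dx":0,"dy":-0.001,"dz":-0.005,"wx":0,"wy":0,"wz":0},{"gripper":0.8,"dx":0,"dy":-0.003,"dz":-0.01,"wx":0,"wy":0,"wz":0},{"gripper":0.8,"dx":0,"dy":-0.003,"dz":-0.014,"wx":0,"wy":0,"wz":0},{"gripper":0.8,"dx":0,"dy":-0.003,"dz":-0.014,"wx":0,"wy":0,"wz":0},{"gripper":0.8,"dx":0,"dy":-0.003,"dz":-0.014,"wx":0,"wy":0,"wz":0}]'
python3 -m inch '[{"gripper":0.3,"dx":0,"dy":0,"dz":0,"wx":0,"wy":0,"wz":0},{"gripper":0.2,"dx":0,"dy":0,"dz":0,"wx":0,"wy":0,"wz":0},{"gripper":0.2,"dx":0,"dy":0,"dz":0,"wx":0,"wy":0,"wz":0},{"gripper":0.2,"dx":0,"dy":0,"dz":0,"wx":0,"wy":0,"wz":0},{"gripper":0.2,"dx":0,"dy":0,"dz":0,"wx":0,"wy":0,"wz":0}]' 60
python3 -m inch '[{"gripper":0.2,"dx":0,"dy":0,"dz":0,"wx":0,"wy":0,"wz":0},{"gripper":0.2,"dx":0,"dy":0,"dz":0,"wx":0,"wy":0,"wz":0},{"gripper":0.2,"dx":0,"dy":0,"dz":0,"wx":0,"wy":0,"wz":0},{"gripper":0.2,"dx":0,"dy":0,"dz":0,"wx":0,"wy":0,"wz":0},{"gripper":0.2,"dx":0,"dy":0,"dz":0,"wx":0,"wy":0,"wz":0}]'
```

```text
clock: 11.55
eef_pos: [441.9, -352.6, 23.9]
eef_rot: [3.141, 0.0, 1.728]
wrist_force: [0.1, -0.4, -0.3]
finger_gap: 75.0
finger_force: 0.0
clock: 11.97
eef_pos: [441.8, -352.5, 23.7]
eef_rot: [3.142, 0.0, 1.728]
wrist_force: [-0.7, -0.1, 0.7]
finger_gap: 45.1
finger_force: 0.0
clock: 12.38
eef_pos: [441.7, -352.5, 23.7]
eef_rot: [-3.141, -0.0, 1.728]
wrist_force: [-2.2, -0.1, 1.2]
finger_gap: 35.8
finger_force: 60.0
```

```bash
python3 -m inch '[{"gripper":0.2,"dx":0,"dy":0,"dz":0.01,"wx":0,"wy":0,"wz":0},{"gripper":0.2,"dx":0,"dy":0,"dz":0.03,"wx":0,"wy":0,"wz":0},{"gripper":0.2,"dx":0,"dy":0,"dz":0.055,"wx":0,"wy":0,"wz":0},{"gripper":0.2,"dx":0,"dy":0,"dz":0.08,"wx":0,"wy":0,"wz":0},{"gripper":0.2,"dx":0,"dy":0,"dz":0.1,"wx":0,"wy":0,"wz":0}]'
python3 -m inch '[{"gripper":0.2,"dx":0.004,"dy":0.02,"dz":0,"wx":0,"wy":0,"wz":-1.5},{"gripper":0.2,"dx":0.010,"dy":0.055,"dz":0,"wx":0,"wy":0,"wz":-3},{"gripper":0.2,"dx":0.016,"dy":0.09,"dz":0,"wx":0,"wy":0,"wz":-4.5},{"gripper":0.2,"dx":0.022,"dy":0.125,"dz":0,"wx":0,"wy":0,"wz":-6},{"gripper":0.2,"dx":0.027,"dy":0.157,"dz":0,"wx":0,"wy":0,"wz":-7}]'
python3 -m inch '[{"gripper":0.2,"dx":0.006,"dy":0.035,"dz":0,"wx":0,"wy":0,"wz":-1.5},{"gripper":0.2,"dx":0.012,"dy":0.07,"dz":0,"wx":0,"wy":0,"wz":-3},{"gripper":0.2,"dx":0.018,"dy":0.105,"dz":0,"wx":0,"wy":0,"wz":-4.5},{"gripper":0.2,"dx":0.024,"dy":0.137,"dz":0,"wx":0,"wy":0,"wz":-6},{"gripper":0.2,"dx":0.027,"dy":0.157,"dz":0,"wx":0,"wy":0,"wz":-6.2}]'
python3 -m inch '[{"gripper":0.2,"dx":0,"dy":0,"dz":-0.01,"wx":0,"wy":0,"wz":0},{"gripper":0.2,"dx":0,"dy":0,"dz":-0.02,"wx":0,"wy":0,"wz":0},{"gripper":0.2,"dx":0,"dy":0,"dz":-0.03,"wx":0,"wy":0,"wz":0},{"gripper":0.2,"dx":0,"dy":0,"dz":-0.03,"wx":0,"wy":0,"wz":0},{"gripper":0.2,"dx":0,"dy":0,"dz":-0.03,"wx":0,"wy":0,"wz":0}]'
python3 - <<'E'
from h import *
s=manip.read_state();im=manip.camera("top")
a=cv2.resize(im[195:285,185:325],None,fx=5.6,fy=5.6,interpolation=cv2.INTER_CUBIC)
w=manip.camera("scene");b=cv2.resize(w[160:310,150:310],None,fx=3,fy=3,interpolation=cv2.INTER_CUBIC)
cv2.imwrite("pics/s4.png",b);st()
E
```

```text
clock: 12.8
eef_pos: [442.0, -352.5, 126.0]
eef_rot: [3.141, 0.001, 1.728]
wrist_force: [-0.1, -0.8, -3.1]
finger_gap: 35.3
finger_force: 60.0
clock: 13.22
eef_pos: [468.8, -193.5, 124.1]
eef_rot: [3.141, -0.0, 1.604]
wrist_force: [0.0, 0.5, -3.5]
finger_gap: 35.3
finger_force: 60.0
clock: 13.63
eef_pos: [496.0, -35.6, 124.2]
eef_rot: [3.141, -0.0, 1.497]
wrist_force: [-0.5, -1.0, -2.6]
finger_gap: 35.7
finger_force: 60.0
clock: 14.05
eef_pos: [495.4, -39.2, 93.0]
eef_rot: [-3.14, -0.0, 1.496]
wrist_force: [0.3, -1.0, -2.1]
finger_gap: 35.5
finger_force: 60.0
{'clock': 14.15, 'joints': [-0.152, 0.311, 1.787, 0.0, 1.043, -0.078], 'eef_pos': [495.929, -39.137, 93.898], 'eef_rot': [3.141, 0.0, 1.497], 'wrist_force': [-0.093, 0.075, -2.574], 'finger_gap': 35.732, 'finger_force': 59.986}
```

View pics/s4.png

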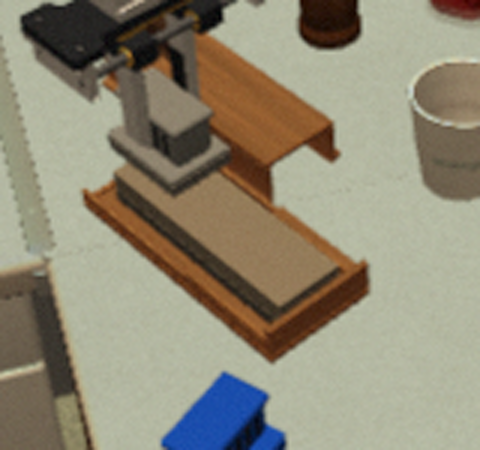

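The block hangs level and aligned over the lip end of the stone, with its sole at about (170,150). I'll lower it and feel for contact.

```bash
python3 -m inch '[{"gripper":0.2,"dx":0,"dy":0,"dz":-0.008,"wx":0,"wy":0,"wz":0},{"gripper":0.2,"dx":0,"dy":0,"dz":-0.014,"wx":0,"wy":0,"wz":0},{"gripper":0.2,"dx":0,"dy":0,"dz":-0.019,"wx":0,"wy":0,"wz":0},{"gripper":0.2,"dx":0,"dy":0,"dz":-0.021,"wx":0,"wy":0,"wz":0},{"gripper":0.2,"dx":0,"dy":0,"dz":-0.022,"wx":0,"wy":0,"wz":0}]'
python3 -m inch '[{"gripper":0.2,"dx":0,"dy":0,"dz":-0.0005,"wx":0,"wy":0,"wz":0},{"gripper":0.2,"dx":0,"dy":0,"dz":-0.001,"wx":0,"wy":0,"wz":0},{"gripper":0.2,"dx":0,"dy":0,"dz":-0.0015,"wx":0,"wy":0,"wz":0},{"gripper":0.2,"dx":0,"dy":0,"dz":-0.002,"wx":0,"wy":0,"wz":0},{"gripper":0.2,"dx":0,"dy":0,"dz":-0.002,"wx":0,"wy":0,"wz":0}]'
```

```text
clock: 14.57
eef_pos: [495.6, -38.5, 71.1]
eef_rot: [-3.141, -0.0, 1.498]
wrist_force: [-0.1, -0.3, -3.1]
finger_gap: 35.4
finger_force: 60.0
clock: 14.98
eef_pos: [495.9, -38.5, 69.7]
eef_rot: [3.141, 0.0, 1.498]
wrist_force: [0.2, 0.2, -3.5]
finger_gap: 35.6
finger_force: 60.0
```

```bash
python3 -m inch '[{"gripper":0.2,"dx":0,"dy":0,"dz":-0.0005,"wx":0,"wy":0,"wz":0},{"gripper":0.2,"dx":0,"dy":0,"dz":-0.001,"wx":0,"wy":0,"wz":0},{"gripper":0.2,"dx":0,"dy":0,"dz":-0.0015,"wx":0,"wy":0,"wz":0},{"gripper":0.2,"dx":0,"dy":0,"dz":-0.002,"wx":0,"wy":0,"wz":0},{"gripper":0.2,"dx":0,"dy":0,"dz":-0.002,"wx":0,"wy":0,"wz":0}]'
python3 -m inch '[{"gripper":0.2,"dx":0,"dy":0,"dz":-0.0005,"wx":0,"wy":0,"wz":0},{"gripper":0.2,"dx":0,"dy":0,"dz":-0.001,"wx":0,"wy":0,"wz":0},{"gripper":0.2,"dx":0,"dy":0,"dz":-0.001,"wx":0,"wy":0,"wz":0},{"gripper":0.2,"dx":0,"dy":0,"dz":-0.001,"wx":0,"wy":0,"wz":0},{"gripper":0.2,"dx":0,"dy":0,"dz":-0.001,"wx":0,"wy":0,"wz":0}]'
```

```text
clock: 15.4
eef_pos: [495.9, -38.5, 67.8]
eef_rot: [3.141, -0.0, 1.498]
wrist_force: [-2.1, 0.4, 4.5]
finger_gap: 35.4
finger_force: 60.0
clock: 15.82
eef_pos: [495.9, -38.5, 67.0]
eef_rot: [3.141, 0.0, 1.498]
wrist_force: [-3.5, 0.7, 6.8]
finger_gap: 35.8
finger_force: 60.0
```

```bash
python3 -m inch '[{"gripper":0.2,"dx":0,"dy":0,"dz":-0.0004,"wx":0,"wy":0,"wz":0},{"gripper":0.2,"dx":0,"dy":0,"dz":-0.0008,"wx":0,"wy":0,"wz":0},{"gripper":0.2,"dx":0,"dy":0,"dz":-0.0008,"wx":0,"wy":0,"wz":0},{"gripper":0.2,"dx":-0.0001,"dy":-0.001,"dz":-0.0008,"wx":0,"wy":0,"wz":0},{"gripper":0.2,"dx":-0.0002,"dy":-0.003,"dz":-0.0008,"wx":0,"wy":0,"wz":0}]'
python3 -m inch '[{"gripper":0.2,"dx":-0.0002,"dy":-0.003,"dz":0,"wx":0,"wy":0,"wz":0},{"gripper":0.2,"dx":-0.0004,"dy":-0.006,"dz":0,"wx":0,"wy":0,"wz":0},{"gripper":0.2,"dx":-0.0006,"dy":-0.009,"dz":0,"wx":0,"wy":0,"wz":0},{"gripper":0.2,"dx":-0.0009,"dy":-0.012,"dz":0,"wx":0,"wy":0,"wz":0},{"gripper":0.2,"dx":-0.0011,"dy":-0.015,"dz":0,"wx":0,"wy":0,"wz":0}]'
```

```text
clock: 16.23
eef_pos: [496.2, -40.9, 66.5]
eef_rot: [3.14, -0.001, 1.498]
wrist_force: [1.2, 6.4, 8.6]
finger_gap: 35.7
finger_force: 60.0
clock: 16.65
eef_pos: [495.4, -56.1, 66.6]
eef_rot: [3.139, -0.001, 1.497]
wrist_force: [1.5, 5.4, 8.5]
finger_gap: 36.0
finger_force: 60.0
```

```bash
python3 -m inch '[{"gripper":0.2,"dx":-0.0003,"dy":-0.004,"dz":0,"wx":0,"wy":0,"wz":0},{"gripper":0.2,"dx":-0.0006,"dy":-0.008,"dz":0,"wx":0,"wy":0,"wz":0},{"gripper":0.2,"dx":-0.0009,"dy":-0.012,"dz":0,"wx":0,"wy":0,"wz":0},{"gripper":0.2,"dx":-0.0012,"dy":-0.016,"dz":0,"wx":0,"wy":0,"wz":0},{"gripper":0.2,"dx":-0.0015,"dy":-0.020,"dz":0,"wx":0,"wy":0,"wz":0}]'
python3 -m inch '[{"gripper":0.2,"dx":-0.0003,"dy":-0.004,"dz":0,"wx":0,"wy":0,"wz":0},{"gripper":0.2,"dx":-0.0006,"dy":-0.008,"dz":0,"wx":0,"wy":0,"wz":0},{"gripper":0.2,"dx":-0.0009,"dy":-0.012,"dz":0,"wx":0,"wy":0,"wz":0},{"gripper":0.2,"dx":-0.0012,"dy":-0.016,"dz":0,"wx":0,"wy":0,"wz":0},{"gripper":0.2,"dx":-0.0015,"dy":-0.020,"dz":0,"wx":0,"wy":0,"wz":0}]'
```

```text
clock: 17.07
eef_pos: [493.9, -76.2, 66.6]
eef_rot: [3.139, -0.001, 1.498]
wrist_force: [0.4, 6.0, 7.3]
finger_gap: 35.8
finger_force: 60.0
clock: 17.48
eef_pos: [492.4, -96.2, 66.6]
eef_rot: [3.139, -0.001, 1.498]
wrist_force: [1.0, 5.9, 8.7]
finger_gap: 35.8
finger_force: 60.0
```

```bash
python3 -m inch '[{"gripper":0.2,"dx":-0.0003,"dy":-0.004,"dz":0,"wx":0,"wy":0,"wz":0},{"gripper":0.2,"dx":-0.0006,"dy":-0.008,"dz":0,"wx":0,"wy":0,"wz":0},{"gripper":0.2,"dx":-0.0009,"dy":-0.012,"dz":0,"wx":0,"wy":0,"wz":0},{"gripper":0.2,"dx":-0.0012,"dy":-0.016,"dz":0,"wx":0,"wy":0,"wz":0},{"gripper":0.2,"dx":-0.0015,"dy":-0.020,"dz":0,"wx":0,"wy":0,"wz":0}]'
python3 -m inch '[{"gripper":0.2,"dx":-0.0003,"dy":-0.004,"dz":0,"wx":0,"wy":0,"wz":0},{"gripper":0.2,"dx":-0.0006,"dy":-0.008,"dz":0,"wx":0,"wy":0,"wz":0},{"gripper":0.2,"dx":-0.0009,"dy":-0.012,"dz":0,"wx":0,"wy":0,"wz":0},{"gripper":0.2,"dx":-0.0012,"dy":-0.016,"dz":0,"wx":0,"wy":0,"wz":0},{"gripper":0.2,"dx":-0.0015,"dy":-0.020,"dz":0,"wx":0,"wy":0,"wz":0}]'
```

```text
clock: 17.9
eef_pos: [490.8, -116.2, 66.6]
eef_rot: [3.14, -0.001, 1.498]
wrist_force: [1.5, 6.1, 8.6]
finger_gap: 35.7
finger_force: 60.0
clock: 18.32
eef_pos: [489.3, -136.3, 66.6]
eef_rot: [3.14, -0.001, 1.497]
wrist_force: [1.4, 6.0, 7.8]
finger_gap: 36.1
finger_force: 60.0
```

```bash
python3 -m inch '[{"gripper":0.2,"dx":-0.0003,"dy":-0.004,"dz":0,"wx":0,"wy":0,"wz":0},{"gripper":0.2,"dx":-0.0006,"dy":-0.008,"dz":0,"wx":0,"wy":0,"wz":0},{"gripper":0.2,"dx":-0.0009,"dy":-0.012,"dz":0,"wx":0,"wy":0,"wz":0},{"gripper":0.2,"dx":-0.0012,"dy":-0.016,"dz":0,"wx":0,"wy":0,"wz":0},{"gripper":0.2,"dx":-0.0015,"dy":-0.020,"dz":0,"wx":0,"wy":0,"wz":0}]'
python3 -m inch '[{"gripper":0.2,"dx":-0.0003,"dy":-0.004,"dz":0,"wx":0,"wy":0,"wz":0},{"gripper":0.2,"dx":-0.0006,"dy":-0.008,"dz":0,"wx":0,"wy":0,"wz":0},{"gripper":0.2,"dx":-0.0009,"dy":-0.012,"dz":0,"wx":0,"wy":0,"wz":0},{"gripper":0.2,"dx":-0.0009,"dy":-0.012,"dz":0,"wx":0,"wy":0,"wz":0},{"gripper":0.2,"dx":-0.0009,"dy":-0.012,"dz":0,"wx":0,"wy":0,"wz":0}]'
python3 -m inch '[{"gripper":0.2,"dx":0.0002,"dy":0.002,"dz":0,"wx":0,"wy":0,"wz":0},{"gripper":0.2,"dx":0.0004,"dy":0.006,"dz":0,"wx":0,"wy":0,"wz":0},{"gripper":0.2,"dx":0.0007,"dy":0.010,"dz":0,"wx":0,"wy":0,"wz":0},{"gripper":0.2,"dx":0.001,"dy":0.014,"dz":0,"wx":0,"wy":0,"wz":0},{"gripper":0.2,"dx":0.0013,"dy":0.018,"dz":0,"wx":0,"wy":0,"wz":0}]'
```

```text
clock: 18.73
eef_pos: [487.8, -156.3, 66.6]
eef_rot: [3.14, -0.001, 1.498]
wrist_force: [0.8, 5.1, 7.1]
finger_gap: 35.6
finger_force: 60.0
clock: 19.15
eef_pos: [486.8, -168.8, 66.6]
eef_rot: [3.14, 0.0, 1.497]
wrist_force: [-0.0, -0.4, 8.4]
finger_gap: 35.4
finger_force: 60.0
clock: 19.57
eef_pos: [488.4, -151.4, 66.8]
eef_rot: [3.139, 0.002, 1.498]
wrist_force: [0.8, -4.8, 7.5]
finger_gap: 35.5
finger_force: 60.0
```

Now back to the lip end, to y ≈ −38 (another 112 mm).

```bash
python3 -m inch '[{"gripper":0.2,"dx":0.0003,"dy":0.004,"dz":0,"wx":0,"wy":0,"wz":0},{"gripper":0.2,"dx":0.0006,"dy":0.008,"dz":0,"wx":0,"wy":0,"wz":0},{"gripper":0.2,"dx":0.0009,"dy":0.012,"dz":0,"wx":0,"wy":0,"wz":0},{"gripper":0.2,"dx":0.0012,"dy":0.016,"dz":0,"wx":0,"wy":0,"wz":0},{"gripper":0.2,"dx":0.0015,"dy":0.020,"dz":0,"wx":0,"wy":0,"wz":0}]'
python3 -m inch '[{"gripper":0.2,"dx":0.0003,"dy":0.004,"dz":0,"wx":0,"wy":0,"wz":0},{"gripper":0.2,"dx":0.0006,"dy":0.008,"dz":0,"wx":0,"wy":0,"wz":0},{"gripper":0.2,"dx":0.0009,"dy":0.012,"dz":0,"wx":0,"wy":0,"wz":0},{"gripper":0.2,"dx":0.0012,"dy":0.016,"dz":0,"wx":0,"wy":0,"wz":0},{"gripper":0.2,"dx":0.0015,"dy":0.020,"dz":0,"wx":0,"wy":0,"wz":0}]'
python3 -m inch '[{"gripper":0.2,"dx":0.0003,"dy":0.004,"dz":0,"wx":0,"wy":0,"wz":0},{"gripper":0.2,"dx":0.0006,"dy":0.008,"dz":0,"wx":0,"wy":0,"wz":0},{"gripper":0.2,"dx":0.0009,"dy":0.012,"dz":0,"wx":0,"wy":0,"wz":0},{"gripper":0.2,"dx":0.0012,"dy":0.016,"dz":0,"wx":0,"wy":0,"wz":0},{"gripper":0.2,"dx":0.0015,"dy":0.020,"dz":0,"wx":0,"wy":0,"wz":0}]'
```

```text
clock: 19.98
eef_pos: [489.9, -131.3, 66.8]
eef_rot: [3.139, 0.002, 1.498]
wrist_force: [0.6, -5.7, 8.5]
finger_gap: 35.7
finger_force: 60.0
clock: 20.4
eef_pos: [491.4, -111.2, 66.8]
eef_rot: [3.139, 0.002, 1.498]
wrist_force: [1.0, -5.8, 7.9]
finger_gap: 35.5
finger_force: 60.0
clock: 20.82
eef_pos: [492.9, -91.2, 66.8]
eef_rot: [3.139, 0.002, 1.498]
wrist_force: [0.7, -6.4, 7.4]
finger_gap: 35.5
finger_force: 60.0
```

```bash
python3 -m inch '[{"gripper":0.2,"dx":0.0003,"dy":0.004,"dz":0,"wx":0,"wy":0,"wz":0},{"gripper":0.2,"dx":0.0006,"dy":0.008,"dz":0,"wx":0,"wy":0,"wz":0},{"gripper":0.2,"dx":0.0009,"dy":0.012,"dz":0,"wx":0,"wy":0,"wz":0},{"gripper":0.2,"dx":0.0012,"dy":0.016,"dz":0,"wx":0,"wy":0,"wz":0},{"gripper":0.2,"dx":0.0015,"dy":0.020,"dz":0,"wx":0,"wy":0,"wz":0}]'
python3 -m inch '[{"gripper":0.2,"dx":0.0003,"dy":0.004,"dz":0,"wx":0,"wy":0,"wz":0},{"gripper":0.2,"dx":0.0006,"dy":0.008,"dz":0,"wx":0,"wy":0,"wz":0},{"gripper":0.2,"dx":0.0009,"dy":0.012,"dz":0,"wx":0,"wy":0,"wz":0},{"gripper":0.2,"dx":0.0012,"dy":0.016,"dz":0,"wx":0,"wy":0,"wz":0},{"gripper":0.2,"dx":0.0015,"dy":0.020,"dz":0,"wx":0,"wy":0,"wz":0}]'
python3 -m inch '[{"gripper":0.2,"dx":0.0003,"dy":0.004,"dz":0,"wx":0,"wy":0,"wz":0},{"gripper":0.2,"dx":0.0006,"dy":0.008,"dz":0,"wx":0,"wy":0,"wz":0},{"gripper":0.2,"dx":0.0009,"dy":0.012,"dz":0,"wx":0,"wy":0,"wz":0},{"gripper":0.2,"dx":0.0009,"dy":0.012,"dz":0,"wx":0,"wy":0,"wz":0},{"gripper":0.2,"dx":0.0009,"dy":0.012,"dz":0,"wx":0,"wy":0,"wz":0}]'
```

```text
clock: 21.23
eef_pos: [494.4, -71.2, 66.8]
eef_rot: [3.139, 0.001, 1.498]
wrist_force: [-0.6, -5.9, 8.6]
finger_gap: 35.7
finger_force: 60.0
clock: 21.65
eef_pos: [495.9, -51.1, 66.7]
eef_rot: [3.139, 0.001, 1.498]
wrist_force: [1.1, -5.9, 8.1]
finger_gap: 35.5
finger_force: 60.0
clock: 22.07
eef_pos: [496.8, -38.6, 66.7]
eef_rot: [3.139, 0.0, 1.498]
wrist_force: [1.7, -0.4, 7.7]
finger_gap: 35.5
finger_force: 60.0
```

```bash
python3 -m inch '[{"gripper":0.2,"dx":0,"dy":0,"dz":0,"wx":0,"wy":0,"wz":0},{"gripper":0.2,"dx":0,"dy":0,"dz":0.008,"wx":0,"wy":0,"wz":0},{"gripper":0.2,"dx":0,"dy":0,"dz":0.025,"wx":0,"wy":0,"wz":0},{"gripper":0.2,"dx":0,"dy":0,"dz":0.045,"wx":0,"wy":0,"wz":0},{"gripper":0.2,"dx":0,"dy":0,"dz":0.058,"wx":0,"wy":0,"wz":0}]'
python3 -m inch '[{"gripper":0.2,"dx":-0.004,"dy":-0.02,"dz":0,"wx":0,"wy":0,"wz":1.5},{"gripper":0.2,"dx":-0.010,"dy":-0.055,"dz":0,"wx":0,"wy":0,"wz":3},{"gripper":0.2,"dx":-0.016,"dy":-0.09,"dz":0,"wx":0,"wy":0,"wz":4.5},{"gripper":0.2,"dx":-0.022,"dy":-0.125,"dz":0,"wx":0,"wy":0,"wz":6},{"gripper":0.2,"dx":-0.027,"dy":-0.157,"dz":0,"wx":0,"wy":0,"wz":7}]'
python3 -m inch '[{"gripper":0.2,"dx":-0.006,"dy":-0.035,"dz":0,"wx":0,"wy":0,"wz":1.5},{"gripper":0.2,"dx":-0.012,"dy":-0.07,"dz":0,"wx":0,"wy":0,"wz":3},{"gripper":0.2,"dx":-0.018,"dy":-0.105,"dz":0,"wx":0,"wy":0,"wz":4.5},{"gripper":0.2,"dx":-0.024,"dy":-0.137,"dz":0,"wx":0,"wy":0,"wz":6},{"gripper":0.2,"dx":-0.027,"dy":-0.157,"dz":0,"wx":0,"wy":0,"wz":6.2}]'
python3 -m inch '[{"gripper":0.2,"dx":0,"dy":0,"dz":-0.02,"wx":0,"wy":0,"wz":0},{"gripper":0.2,"dx":0,"dy":0,"dz":-0.045,"wx":0,"wy":0,"wz":0},{"gripper":0.2,"dx":0,"dy":0,"dz":-0.07,"wx":0,"wy":0,"wz":0},{"gripper":0.2,"dx":0,"dy":0,"dz":-0.085,"wx":0,"wy":0,"wz":0},{"gripper":0.2,"dx":0,"dy":0,"dz":-0.092,"wx":0,"wy":0,"wz":0}]'
python3 -m inch '[{"gripper":0.2,"dx":0,"dy":0,"dz":-0.002,"wx":0,"wy":0,"wz":0},{"gripper":0.2,"dx":0,"dy":0,"dz":-0.004,"wx":0,"wy":0,"wz":0},{"gripper":0.2,"dx":0,"dy":0,"dz":-0.005,"wx":0,"wy":0,"wz":0},{"gripper":0.2,"dx":0,"dy":0,"dz":-0.006,"wx":0,"wy":0,"wz":0},{"gripper":0.2,"dx":0,"dy":0,"dz":-0.006,"wx":0,"wy":0,"wz":0}]'
```

```text
clock: 22.48
eef_pos: [496.0, -38.5, 125.4]
eef_rot: [3.141, 0.0, 1.498]
wrist_force: [0.5, -0.3, -2.9]
finger_gap: 35.5
finger_force: 60.0
clock: 22.9
eef_pos: [468.0, -197.1, 123.9]
eef_rot: [-3.141, -0.0, 1.621]
wrist_force: [1.2, 0.6, -1.9]
finger_gap: 35.6
finger_force: 60.0
clock: 23.32
eef_pos: [440.6, -355.2, 123.7]
eef_rot: [-3.141, -0.0, 1.728]
wrist_force: [-0.1, -0.5, -2.9]
finger_gap: 35.8
finger_force: 60.0
clock: 23.73
eef_pos: [440.8, -351.6, 29.4]
eef_rot: [-3.139, -0.003, 1.728]
wrist_force: [-0.1, -0.1, -3.0]
finger_gap: 35.6
finger_force: 60.0
clock: 24.15
eef_pos: [442.1, -352.7, 26.5]
eef_rot: [3.141, 0.001, 1.728]
wrist_force: [0.1, 0.5, -3.0]
finger_gap: 35.5
finger_force: 60.0
```

```bash
python3 -m inch '[{"gripper":0.2,"dx":0,"dy":0,"dz":-0.001,"wx":0,"wy":0,"wz":0},{"gripper":0.2,"dx":0,"dy":0,"dz":-0.002,"wx":0,"wy":0,"wz":0},{"gripper":0.2,"dx":0,"dy":0,"dz":-0.0025,"wx":0,"wy":0,"wz":0},{"gripper":0.2,"dx":0,"dy":0,"dz":-0.003,"wx":0,"wy":0,"wz":0},{"gripper":0.2,"dx":0,"dy":0,"dz":-0.003,"wx":0,"wy":0,"wz":0}]'
```

```text
clock: 24.57
eef_pos: [441.9, -352.5, 23.7]
eef_rot: [3.141, 0.0, 1.728]
wrist_force: [-3.5, 2.4, 6.5]
finger_gap: 35.6
finger_force: 60.0
```

Contact with the worktop. I'll release and rise.

```bash
python3 -m inch '[{"gripper":0.5,"dx":0,"dy":0,"dz":0,"wx":0,"wy":0,"wz":0},{"gripper":0.8,"dx":0,"dy":0,"dz":0,"wx":0,"wy":0,"wz":0},{"gripper":0.8,"dx":0,"dy":0,"dz":0,"wx":0,"wy":0,"wz":0},{"gripper":0.8,"dx":0,"dy":0,"dz":0,"wx":0,"wy":0,"wz":0},{"gripper":0.8,"dx":0,"dy":0,"dz":0,"wx":0,"wy":0,"wz":0}]'
python3 -m inch '[{"gripper":0.8,"dx":0,"dy":0,"dz":0.01,"wx":0,"wy":0,"wz":0},{"gripper":0.8,"dx":0,"dy":0,"dz":0.04,"wx":0,"wy":0,"wz":0},{"gripper":0.8,"dx":0,"dy":0,"dz":0.07,"wx":0,"wy":0,"wz":0},{"gripper":0.8,"dx":0,"dy":0,"dz":0.1,"wx":0,"wy":0,"wz":0},{"gripper":0.8,"dx":0,"dy":0,"dz":0.13,"wx":0,"wy":0,"wz":0}]'
python3 -m inch '[{"gripper":0.8,"dx":0,"dy":0,"dz":0.02,"wx":0,"wy":0,"wz":0},{"gripper":0.8,"dx":0,"dy":0,"dz":0.05,"wx":0,"wy":0,"wz":0},{"gripper":0.8,"dx":0,"dy":0,"dz":0.08,"wx":0,"wy":0,"wz":0},{"gripper":0.8,"dx":0,"dy":0,"dz":0.08,"wx":0,"wy":0,"wz":0},{"gripper":0.8,"dx":0,"dy":0,"dz":0.08,"wx":0,"wy":0,"wz":0}]'
python3 - <<'E'
from h import *
a=manip.camera("scene")[90:345,90:400]
cv2.imwrite("pics/s5.png",cv2.resize(a,None,fx=2.3,fy=2.3))
E
```

```text
clock: 24.98
eef_pos: [441.9, -352.5, 22.8]
eef_rot: [3.142, 0.0, 1.728]
wrist_force: [0.1, 0.9, 0.5]
finger_gap: 65.4
finger_force: 0.0
clock: 25.4
eef_pos: [441.7, -352.3, 155.1]
eef_rot: [3.141, 0.0, 1.728]
wrist_force: [0.1, 0.0, -0.0]
finger_gap: 75.2
finger_force: 0.0
clock: 25.82
eef_pos: [442.1, -352.7, 234.9]
eef_rot: [3.139, 0.003, 1.728]
wrist_force: [0.3, 0.0, -0.9]
finger_gap: 74.8
finger_force: 0.0
```

View pics/s5.png

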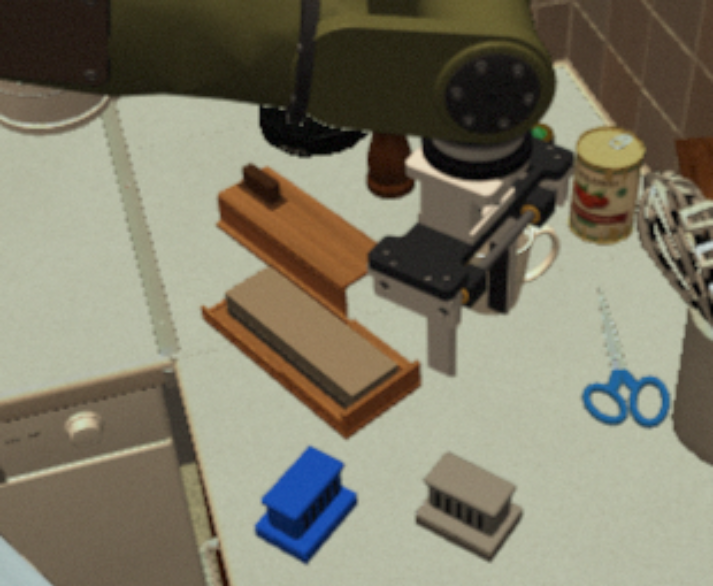

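The final picture shows the cover upright behind the case at (295,235), the block on its sole at (470,505), and the mug, mill and scissors in place.

```bash
python3 -c "
from cell import manip
print(manip.sign_off())"
```

```text
the job is handed in; nothing more can be done
None
```

I handed the job in at about 26 s, and no verdict came back. The cover stands upright on the worktop about 10 mm clear of the case. The stone got one unbroken stroke out and back at about 11 N, the block is back on its sole near where it started, and the mug, mill and scissors look untouched.

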